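Hang a second drilling template on the sprung hook

ROBOT

A 7-joint arm with a two-finger parallel gripper is mounted at the origin on the work surface; the furniture and walls round the work are solid. World frame = base frame: x ahead of the robot, y to its left, z up, the work surface at z = 0. Lengths are in m, angles in rad, forces in N, time in s.
With the tool pointing down it reaches from about 0.425 to 0.875 m from the base axis. Payload 8.4 kg.
Tool frame: the origin (TCP) lies at the very end of the fingers, on their centre line; the grasp point (between the pads) lies 19 mm behind it; z points along the fingers, y is the line along which they close (so a half turn about z gives the same grasp; the last joint's range is limited). The gripper opens to 85 mm and grips with 20 to 120 N. Pads are 22 mm wide; open, the fingers measure 114 mm over their backs; the gripper's body (76 mm by 85 mm) begins 54 mm behind the grasp point. The pads swing forward as they close: fully open they stand 13 mm farther back than shut.
Start: joints at [-1.242, 0.333, 0.04, 1.465, -0.013, 1.343, -0.059], TCP at [0.27, 0.591, 0.231] pointing down, gripper open.
Joint ranges: [-2.58, 2.58], [-0.38, 2.09], [-1.3, 1.39], [0.25, 2.4], [-1.5, 4.64], [0.08, 2.09], [-2.65, 2.65]. Speed limits (rad/s): [2.22, 2.22, 2.79, 2.79, 3.14, 3.14, 3.14].

INTERFACE

Orientations are given as a rotation vector (axis times angle).
In Python, from bench import env, get_image gives the robot as it stands.
- The arm moves only by the tool move_arm, never from a script. Its argument "plan" is text: rows parted by semicolons, each of 7 numbers parted by spaces: the shift along the tool's x, y, z normalised to -1 to 1, where 1 is 200 mm, then the turn, a rotation vector about the tool's x, y, z normalised to -1 to 1, where 1 is 45 degrees, then the closure, from -1 (fully open) to 1 (shut). A call has 1 to 8 rows; each row is the pose to reach, as a shift and turn from the pose commanded when the call began, along the tool's axes at that moment; what a row does not reach only later rows make up. A row lasts 1/12 s, in which the tool goes at most 41.7 mm and 7.16 degrees, less where a joint would pass 70% of its speed; a pose out of reach is approached as far as the arm can. A call with a number of a shift or a turn outside -1 to 1 is refused whole. A call with a gripper value outside its range is refused whole. The fingers move at their own pace and stop on an object; the grip force is fixed at half the most. Time passes only in rows, so rows that repeat a pose let the fingers close. It gives the time, the measured TCP pose, the force, the opening and the grip force at its end, in the units of the state.
- env.get_state(): the state, without advancing time (a new reading comes with each control period).
- get_image(name): name is "side" or "top" or "wrist"; returns a dict with "pixels" (480x640x3 uint8, blue, green, red), "z_map" (480x640 float32, m along the optical axis (not along the pixel's ray), 0 where there is no reading), "fovy" (degrees; the focal length in pixels is half the picture's height over the tangent of half this angle, whatever the lens; pixels are square), "cx", "cy" (the principal point, pixels), "dist" ([k1, k2, p1, p2, k3] as OpenCV has them; the pictures are not rectified), "camera_from_world" (4x4, takes a point from world to camera coordinates). Camera axes: x right, y down, z forward; pixel columns grow to the right and rows downward; lengths in m; the calibration is good to about 2 mm. A picture is of the moment at which its call begins.
- env.job_done(): hands the job in; it is judged then, once.
The state is a dict: "t": time; "joints": joint angles; "dq": joint speeds; "joint_torque": joint torques, N m; "tool_pos": TCP position; "tcp_rot": TCP orientation; "force": force on the tool from outside, world axes, zero at the start; "ft_torque": the same for the moment, N m; "finger_gap": finger opening in m; "gripper_force": force on a finger pad.
Only numpy, scipy, OpenCV 4.12 (cv2) and the standard library are available. Lean on these libraries where they do the work, as an engineer would, in place of code of your own. Each camera call takes 0.05 s, during which the arm holds its last target. There are 200 camera calls.

TASK

Take the narrow, thick drilling template with the tall tab out of its slotted block and hang it by its eye on the hook stand, in front of the wide template that already hangs there: use it to push the wide one gently back against the sprung pusher, just far enough to make room, and let it down behind the hook's upturned tip. Both templates must end hanging straight and pressed together by the spring. Force nothing: do not ram the pusher against its stop or the template against the hook, do not knock the first template off its place, and leave the other things on the table alone.

Things in the scene. Friction and masses are not known exactly. Their poses are not given: they have to be found in the camera images.
- spare_mid (a point): Centre (half-way up) of the narrow aluminium template to be hung: 20 mm thick (own x), 124 mm tall (own z, up), 250 g. Lower part 56 mm wide (own y), 86 mm tall; above it a tab 30 mm wide and 38 mm tall, to be gripped across its 20 mm thickness from above; its top is 62 mm above this point. Front and back are alike.
- spare: The same narrow template. Origin: middle of the upper edge of its eye, 12 mm above its centre; axes as above. The eye is a rectangular through hole 22 mm wide and 34 mm high; the tab starts 12 mm above the eye.
- block: Grey block fixed to the table, 70 x 90 x 38 mm, origin under its centre, in which the narrow template stands upright at first, in a slot 22.5 mm wide (x), 60 mm long (y) and 26 mm deep.
- hung: Wide aluminium template already hanging on the hook: 8 mm thick, 76 mm wide (own y), 102 mm tall, no tab, same 22 x 34 mm eye. Origin: middle of the eye's upper edge, half-way through the thickness; this edge rests on top of the hook's bar; plate top is 12 mm above it. Own x points along the bar from the hook's tip to the post. Hung, both eyes' upper edges are level.
- stand: Hook stand fixed to the table: base 80 x 90 x 15 mm and square post, origin under the post, own x along the bar away from the tip. The bar runs level through the post's clamp, whose extension is set by hand and not measured: the tip's back is 81 to 99 mm in front of the post's axis. The bar's top is 160 mm up. The clamp holds; do not force the template against the hook.
- hung_front (a point): Centre of the eye's upper edge on the wide plate's front face. The hook: a bar 10 mm wide and high, running from the post towards the robot, ending in an upturned tip 8 mm thick, 10 mm wide, 14 mm above the bar's top. Not measured: the tip's back is 0 to 18 mm in front of this point. To pass the tip, carry the eye 15 to 23 mm above hanging height.
- hung_back (a point): Same point on the wide plate's back face. Behind it, 0 to 18 mm away (26 mm behind the tip's back), is a black sprung pusher plate on the bar, 44 mm wide, top level with the wide plate's. It starts to yield at 3 N and takes 3 N more per mm; at 10 N (2.3 mm) there is just room for the narrow plate before the tip; at 4.5 mm, 16.5 N, it meets a hard stop. 12 to 14 N is right.
- pot: Small bystander pot with a white lid, 38 mm across, 36 mm high, near the block. Origin under its centre.
- cold: Bystander flat square metal block with four corner screws, 75 x 85 x 24 mm. Origin under its centre.
Things that resemble listed ones, but are neither listed nor needed, are in the scene too. There is more than one size of the hung; the job needs the smaller.

How it is judged:
On the way, in this order (a step that is already met when the one before it is completed fails the run):
1. the narrow template is lifted out of its block (height (world z) of spare_mid above 0.11 m), for 0.1 s.
2. the narrow template, still in front of or above its place, presses the wide one back with more than 5 N (contact force between spare and hung above 5 N and z of spare_mid in the frame of hung above -0.004 m), for 0.1 s.
At the end, for the whole second after the job is handed in: Narrow template hangs on the bar in front of the wide one: centres 11.5-16.5 mm apart along the bar, within 12 mm sideways, eye tops level to 4 mm, plates parallel and upright to 0.12 rad, pressed together with over 3 N; the wide one still on the bar (eye top above 155 mm); both at rest (x of spare_mid in the frame of hung between -0.0165 and -0.0115 m and y of spare_mid in the frame of hung between -0.012 and 0.012 m and z of spare_mid in the frame of hung between -0.016 and -0.008 m and height (world z) of hung above 0.155 m and contact force between spare and hung above 3 N and angle between each of spare, hung's own z axis and vertical below 0.12 rad and angle between the x axis of spare and the x axis of hung, either way round below 0.12 rad and linear speed of each of spare, hung below 0.01 m/s); the robot touches nothing.
It fails at once if the narrow template is forced against the hook with more than 30 N (contact force between spare and stand above 30 N).
It fails at once if the templates are pressed together with more than 20 N (the pusher is rammed against its stop) (contact force between spare and hung above 20 N).
It fails at once if the wide template is dislodged: moved more than 35 mm or tilted more than 0.35 rad (distance of hung from where it was at the start of the episode above 0.035 m or angle between hung's own z axis and vertical above 0.35 rad).
It fails at once if a bystander (pot or flat metal block) is moved more than 30 mm (distance of any of pot, cold from where it was at the start of the episode above 0.03 m).
It also fails if it takes over 61 s, if anything falls off the work surface, if the arm or the gripper's body presses on something with over 40 N, if the wrist force passes 120 N, or if a joint passes its speed limit or range.

## Working session

There is one attempt and no reset: what is moved stays moved. The work goes in short steps, Python scripts to look and compute and a tool call to move; the robot and the scene stay as the last step left them, time stands still between calls to the robot, and variables do not carry over. Pictures are saved under pics/ and viewed, at most 10 in all, crops included, and the job is handed in when it is done.

Besides the shell and the picture viewer there is one more tool, called after ">>>" as a command line: name --argument value ..., lists and objects as JSON in quotes. move_arm: Moves the arm, as the interface text tells. Its arguments: {"type":"object","properties":{"plan":{"type":"string"}},"required":["plan"]}

```bash
mkdir -p pics; ls
cat > h.py <<'E'
import numpy as np, cv2, pickle
from bench import env, get_image
def snap(n,tag):
    im=get_image(n); cv2.imwrite(f'pics/{tag}.png',im['pixels']); pickle.dump(im,open(f'pics/{tag}.pkl','wb')); return im
def load(tag): return pickle.load(open(f'pics/{tag}.pkl','rb'))
def K(im):
    f=240/np.tan(np.radians(im['fovy'])/2); return np.array([[f,0,im['cx']],[0,f,im['cy']],[0,0,1]])
def ray(im,uv):
    n=cv2.undistortPoints(np.array(uv,float).reshape(-1,1,2),K(im),np.array(im['dist'])).reshape(-1,2)
    return np.c_[n,np.ones(len(n))]
def world(im,pc):
    T=np.linalg.inv(im['camera_from_world']); return pc@T[:3,:3].T+T[:3,3]
def cloud(im):
    v,u=np.mgrid[0:480,0:640]; r=ray(im,np.c_[u.ravel(),v.ravel()]); z=im['z_map'].ravel()[:,None]
    P=world(im,r*z); P[z[:,0]==0]=np.nan; return P.reshape(480,640,3)
def plane(im,uv,h):
    T=np.linalg.inv(im['camera_from_world']); d=ray(im,uv)@T[:3,:3].T; o=T[:3,3]
    return o+d*((h-o[2])/d[:,2])[:,None]
def proj(im,P):
    T=np.array(im['camera_from_world']); return cv2.projectPoints(np.array(P,float).reshape(-1,1,3),cv2.Rodrigues(T[:3,:3])[0],T[:3,3],K(im),np.array(im['dist']))[0].reshape(-1,2)
E
python3 - <<'E'
from h import *
a=snap('top','top0');b=snap('side','side0')
print(env.get_state())
for i in(a,b): print(np.linalg.inv(i['camera_from_world']).round(3),i['fovy'],i['dist'])
E
```

```text
pics
{'t': 0.1, 'joints': array([-1.24222674,  0.33385259,  0.03987064,  1.46619832, -0.01342968,
        1.34328825, -0.05850624]), 'dq': array([ 0.00084063, -0.0021477 , -0.0005081 , -0.00252279, -0.00016807,
       -0.00027835,  0.00162733]), 'joint_torque': array([ 4.92270046e-03, -6.60015678e+01,  1.37091044e+00, -4.06476331e+01,
        1.69667322e-02,  9.04933317e-03, -3.46999016e-06]), 'tool_pos': array([0.26948672, 0.59104565, 0.2304946 ]), 'tcp_rot': array([-6.66815296e-01, -3.06975737e+00,  2.29327532e-03]), 'force': array([-0.1975374,  0.6414991,  0.4244548]), 'ft_torque': array([-0.01253702,  0.06794452, -0.01435051]), 'gripper_force': 0.0, 'finger_gap': 0.08513325394963354}
[[ 0.007 -0.993  0.115  0.268]
 [-1.    -0.008 -0.007  0.121]
 [ 0.008 -0.115 -0.993  1.042]
 [ 0.     0.     0.     1.   ]] 50.32377797572556 [-0.11348208  0.          0.          0.          0.        ]
[[-0.216  0.438 -0.873  1.222]
 [ 0.976  0.106 -0.188  0.302]
 [ 0.011 -0.893 -0.45   0.573]
 [ 0.     0.     0.     1.   ]] 51.62809634158943 [-0.06367794  0.          0.          0.          0.        ]
```

View pics/top0.png

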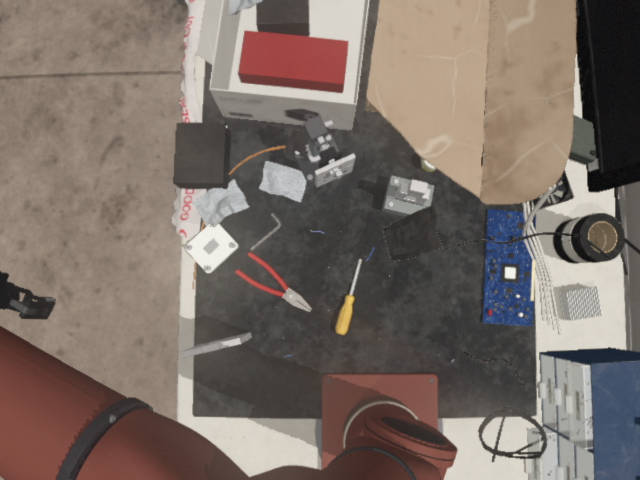

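View pics/side0.png

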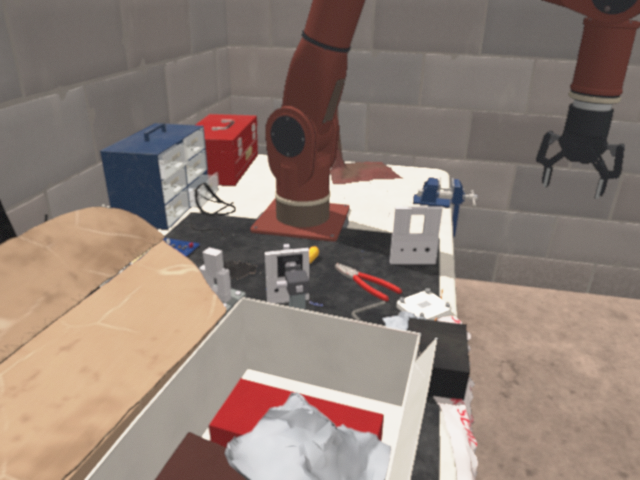

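The top view shows the hook stand at about (322,150) with the wide plate at (335,170), and the grey block with the template at (410,193). The pot is at (428,163), the flat block at (211,248), and a larger look-alike plate stands at (215,345). The side view shows the template at (213,265) and the hung plate at (287,275).

Run:
```python
from h import *
a=load('top0');P=cloud(a)
c1=cv2.resize(a['pixels'][110:230,280:450],None,fx=4.7,fy=4.7,interpolation=cv2.INTER_CUBIC)
cv2.imwrite('pics/crop1.png',c1)
def rect(name,box,lo,hi):
    u0,v0,u1,v1=box;Q=P[v0:v1,u0:u1].reshape(-1,3);Q=Q[(Q[:,2]>lo)&(Q[:,2]<hi)]
    r=cv2.minAreaRect((Q[:,:2]*1000).astype(np.float32)); print(name,len(Q),r,Q.mean(0).round(4))
rect('spare top',(375,165,445,225),.11,.16)
rect('block top',(375,165,445,225),.03,.042)
rect('hung top',(290,140,365,200),.163,.180)
rect('stand >.1',(290,110,365,200),.1,.25)
rect('pot',(412,150,440,180),.028,.045)
for box in((375,165,445,225),(290,110,365,200)):
    u0,v0,u1,v1=box;z=P[v0:v1,u0:u1,2];print(np.histogram(z[np.isfinite(z)],bins=np.arange(-.01,.26,.01)))
```

```text
spare top 328 ((484.35418701171875, -73.71168518066406), (34.69758987426758, 78.14486694335938), 45.01930618286133) [ 0.4748 -0.0658  0.1346]
block top 736 ((487.1225891113281, -61.270973205566406), (91.13134765625, 109.04631042480469), 77.30960845947266) [ 0.4671 -0.0478  0.0389]
hung top 587 ((509.0025329589844, 94.91088104248047), (68.05538940429688, 65.09630584716797), 85.45382690429688) [0.5078 0.102  0.1717]
stand >.1 1704 ((549.6609497070312, 109.5631103515625), (101.0574722290039, 145.5309600830078), 87.65449523925781) [0.5342 0.1089 0.1555]
pot 52 ((533.9718017578125, -96.92696380615234), (27.640644073486328, 8.43381404876709), 52.552467346191406) [ 0.534  -0.0976  0.0361]
(array([  26, 1946,   54,   55,  486,  393,  121,   95,  131,  251,  215,
         84,   24,   29,  250,   25,    0,    0,    0,    0,    0,    0,
          0,    0,    0,    0]), array([-0.01,  0.  ,  0.01,  0.02,  0.03,  0.04,  0.05,  0.06,  0.07,
        0.08,  0.09,  0.1 ,  0.11,  0.12,  0.13,  0.14,  0.15,  0.16,
        0.17,  0.18,  0.19,  0.2 ,  0.21,  0.22,  0.23,  0.24,  0.25]))
(array([  42, 2610, 1119,  413,   80,   83,   98,  104,  144,  165,  159,
        143,   97,   85,   47,   77,  138,  556,  561,    0,    0,    0,
          0,    0,    0,    0]), array([-0.01,  0.  ,  0.01,  0.02,  0.03,  0.04,  0.05,  0.06,  0.07,
        0.08,  0.09,  0.1 ,  0.11,  0.12,  0.13,  0.14,  0.15,  0.16,
        0.17,  0.18,  0.19,  0.2 ,  0.21,  0.22,  0.23,  0.24,  0.25]))
```

View pics/crop1.png

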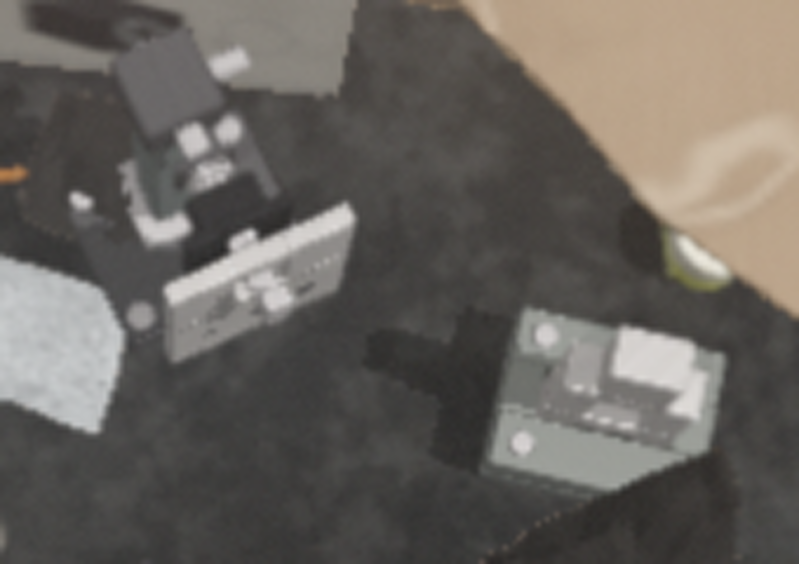

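The crop shows the tab's top face at crop (652,360), which is full-image (418.7,186.6). The wide plate's top edge runs from (168,290) to (350,210), the hook tip is at (278,298), and the black pusher is just behind the plate.

```bash
cat >> h.py <<'E'
def full(c): return np.array(c,float)/4.7+[280,110]-0.5+.5/4.7
def tool():
    s=env.get_state(); R=cv2.Rodrigues(np.array(s['tcp_rot']))[0]; return s,np.array(s['tool_pos']),R
def go(target,yaw):
    "row for move: target TCP, yaw deg of tool y axis (tool down)"
    s,p,R=tool(); y=np.radians(yaw); Y=np.array([np.cos(y),np.sin(y),0]);Z=np.array([0,0,-1.]);Rd=np.c_[np.cross(Y,Z),Y,Z]
    d=R.T@(np.array(target)-p)/.2; w=cv2.Rodrigues(R.T@Rd)[0].ravel()/(np.pi/4)
    print('row',d.round(4),w.round(4),'pos',p.round(4),'yaw',np.degrees(np.arctan2(R[1,1],R[0,1])).round(2),'F',np.array(s['force']).round(2),'gap',round(s['finger_gap'],4),'t',s['t'])
E
python3 - <<'E'
from h import *
a=load('top0')
def show(n,c,h): 
    w=plane(a,full(c),h); print(n,w[:,:2].round(4).tolist())
    return w
w=show('tab corners',[(620,328),(695,350),(688,385),(613,375)],.136); print(w.mean(0), np.linalg.norm(np.diff(w,axis=0),axis=1))
w=show('block',[(528,310),(725,354),(700,465),(487,465)],.038)
w=show('hung top edge back L,R / front L,R',[(168,282),(346,203),(170,303),(355,218)],.172);d=w[1]-w[0];print(np.degrees(np.arctan2(d[1],d[0])),np.linalg.norm(d)); d=w[3]-w[2];print(np.degrees(np.arctan2(d[1],d[0])),np.linalg.norm(d),w.mean(0))
show('tip top',[(278,298)],.174)
g=cv2.cvtColor(a['pixels'],cv2.COLOR_BGR2GRAY)
def br(n,box,th,h):
    u0,v0,u1,v1=box; m=(g[v0:v1,u0:u1]>th).astype(np.uint8)
    k,l,st,_=cv2.connectedComponentsWithStats(m); i=1+st[1:,4].argmax(); q=np.argwhere(l==i)[:,::-1]+[u0,v0]
    W=plane(a,q,h); r=cv2.minAreaRect((W[:,:2]*1000).astype(np.float32)); print(n,st[i],r)
for th in(190,200,210): br('tab',(405,172,440,205),th,.136); br('hung',(312,150,358,180),th,.172)
go([.50,.25,.26],28)
go([.475,-.066,.20],-12)
E
```

```text
tab corners [[0.4807, -0.0453], [0.4723, -0.0745], [0.4585, -0.0714], [0.462, -0.0422]]
[ 0.46837937 -0.05835259  0.136     ] [0.03034818 0.01419795 0.02941606]
block [[0.5111, -0.0236], [0.4929, -0.1086], [0.4444, -0.0967], [0.4434, -0.0053]]
hung top edge back L,R / front L,R [[0.4879, 0.1296], [0.5188, 0.0634], [0.4799, 0.1288], [0.5131, 0.0601]]
-64.94434054151127 0.0730733920940127
-64.22549831539528 0.07632753350849583 [0.49990114 0.09545891 0.172     ]
tip top [[0.4816, 0.0888]]
tab [  6   8  19  19 195] ((463.4563903808594, -60.848140716552734), (35.75075912475586, 26.89338493347168), 75.26052856445312)
hung [  4   4  39  20 154] ((501.5342102050781, 96.77972412109375), (12.045478820800781, 74.12720489501953), 25.716449737548828)
tab [  6   9  19  18 175] ((462.8799743652344, -60.1893196105957), (34.63605499267578, 25.81793785095215), 76.45926666259766)
hung [  4   5  39  19 126] ((498.9925842285156, 95.57112884521484), (6.1467204093933105, 72.57616424560547), 25.724040985107422)
tab [ 7 10 15 10 84] ((467.8470153808594, -58.845924377441406), (23.715280532836914, 15.875091552734375), 76.42754364013672)
hung [12 17  6  3 10] ((490.55902099609375, 109.97305297851562), (3.1869397163391113, 9.416686058044434), 27.67365074157715)
row [-1.7562 -1.0736 -0.1458] [-1.800e-03  7.000e-04  8.331e-01] pos [0.2695 0.591  0.2305] yaw 65.49 F [-0.2   0.64  0.42] gap 0.0851 t 0.1
row [-2.2979 -2.5626  0.1564] [-1.500e-03  1.300e-03  1.722e+00] pos [0.2695 0.591  0.2305] yaw 65.49 F [-0.2   0.64  0.42] gap 0.0851 t 0.1
```

>>> move_arm --plan "-1 -1 0 0 0 0.8 0;-1 -1 0 0 0 0.8 0;-1 -1 0 0 0 0.8 0;-1 -1 0 0 0 0.8 0;-1 -1 0 0 0 0.8 0;-1 -1 0 0 0 0.8 0;-1 -1 0 0 0 0.8 0;-1 -1 0 0 0 0.8 0"

```text
t: 0.77
tool_pos: [0.3719, 0.3196, 0.2315]
tcp_rot: [1.594, 2.706, -0.001]
force: [0.4, 0.3, 0.4]
finger_gap: 0.0424
gripper_force: 0.0
```

```bash
python3 -c "
from h import *
go([.49,.15,.24],8)
go([.468,-.059,.21],-14)"
```

```text
row [-1.028   0.1058 -0.0412] [1.000e-04 1.800e-03 4.664e-01] pos [0.3719 0.3196 0.2315] yaw 28.99 F [0.37 0.31 0.38] gap 0.0424 t 0.7667
row [-1.8885 -0.4969  0.1101] [5.000e-04 1.800e-03 9.553e-01] pos [0.3719 0.3196 0.2315] yaw 28.99 F [0.37 0.31 0.38] gap 0.0424 t 0.7667
```

>>> move_arm --plan "-1 0.1 0 0 0 0.5 0;-1 0.1 0 0 0 0.5 0;-1 0.1 0 0 0 0.5 0;-1 0.1 0 0 0 0.5 0;-1 0.1 0 0 0 0.5 0;-1 0.1 0 0 0 0.5 0;-1 0.1 0 0 0 0.5 0"

```text
t: 1.35
tool_pos: [0.4853, 0.1601, 0.2311]
tcp_rot: [2.087, 2.348, -0.001]
force: [-0.5, 1.3, -0.2]
finger_gap: 0.0425
gripper_force: 0.0
```

```bash
python3 -c "
from h import *
go([.468,-.059,.21],-14)"
```

```text
row [-1.0777 -0.2145  0.1061] [-3.000e-04  7.000e-04  4.609e-01] pos [0.4853 0.1601 0.2311] yaw 6.74 F [-0.51  1.26 -0.18] gap 0.0425 t 1.35
```

>>> move_arm --plan "-1 -0.2 0 0 0 0.46 0;-1 -0.2 0 0 0 0.46 0;-1 -0.2 0 0 0 0.46 0;-1 -0.2 0 0 0 0.46 0;-1 -0.2 0 0 0 0.46 0;-1 -0.2 0 0 0 0.46 0;-1 -0.2 0 0 0 0.46 0;-1 -0.2 0 0 0 0.46 0"

```text
t: 2.02
tool_pos: [0.469, -0.0397, 0.2312]
tcp_rot: [-2.469, -1.942, -0.0]
force: [-0.4, 0.1, 0.6]
finger_gap: 0.0429
gripper_force: 0.0
```

Run:
```python
from h import *
go([.468,-.059,.16],-14)
w=snap('wrist','w1'); P=cloud(w)
m=(P[...,2]>.128)&(P[...,2]<.15)&(abs(P[...,1]+.06)<.06)&(abs(P[...,0]-.468)<.05); Q=P[m]
print(len(Q)); 
if len(Q)>5: print(cv2.minAreaRect((Q[:,:2]*1000).astype(np.float32)),np.median(Q,0))
```

```text
row [-0.0953  0.0178  0.3561] [-0.0004 -0.0006  0.0086] pos [ 0.469  -0.0397  0.2312] yaw -13.61 F [-0.39  0.14  0.59] gap 0.0429 t 2.0167
1811
((488.0460205078125, -72.88307189941406), (56.07246017456055, 82.65503692626953), 26.841367721557617) [ 0.47040825 -0.06011245  0.13548256]
```

View pics/w1.png

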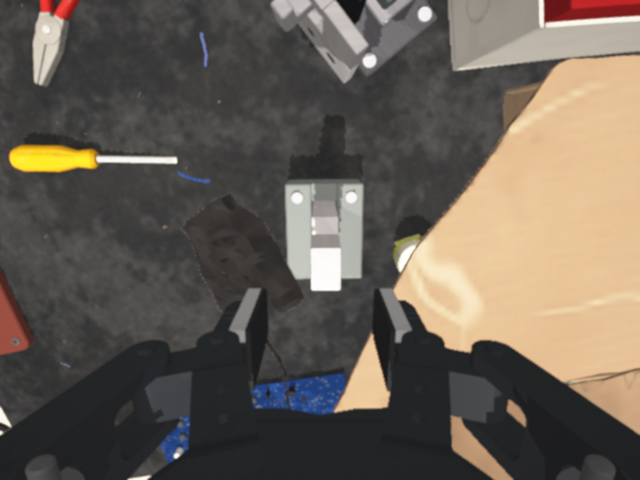

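The wrist view shows the tab's white top at about (326,269), aligned with the fingers and centred between them.

Run:
```python
from h import *
w=load('w1'); g=cv2.cvtColor(w['pixels'],cv2.COLOR_BGR2GRAY)
m=np.zeros_like(g); m[230:300,300:350]=g[230:300,300:350]>225
k,l,st,_=cv2.connectedComponentsWithStats(m); i=1+st[1:,4].argmax(); print(st[i])
q=np.argwhere(l==i)[:,::-1]; W=plane(w,q,.136); print(cv2.minAreaRect((W[:,:2]*1000).astype(np.float32)),W.mean(0))
c=W.mean(0); print(c); go([c[0],c[1],.104],-14)
```

```text
[ 311  248   30   42 1217]
((467.10369873046875, -56.48908996582031), (28.79796600341797, 19.385602951049805), 76.36587524414062) [ 0.46705163 -0.05643166  0.136     ]
[ 0.46705163 -0.05643166  0.136     ]
row [-0.0859  0.0101  0.6359] [-0.0004 -0.0002  0.01  ] pos [ 0.4691 -0.0393  0.2312] yaw -13.55 F [-0.07 -0.13 -0.55] gap 0.0426 t 2.0667
```

>>> move_arm --plan "-0.086 0.01 0.1 0 0 0.01 0;-0.086 0.01 0.25 0 0 0.01 0;-0.086 0.01 0.4 0 0 0.01 0;-0.086 0.01 0.52 0 0 0.01 0;-0.086 0.01 0.6 0 0 0.01 0;-0.086 0.01 0.636 0 0 0.01 0;-0.086 0.01 0.636 0 0 0.01 0;-0.086 0.01 0.636 0 0 0.01 0"

```text
t: 2.73
tool_pos: [0.4674, -0.0575, 0.1045]
tcp_rot: [2.477, 1.932, -0.001]
force: [0.4, -0.4, -0.0]
finger_gap: 0.0425
gripper_force: 0.0
```

>>> move_arm --plan "0 0 0 0 0 0 0.6;0 0 0 0 0 0 1;0 0 0 0 0 0 1;0 0 0 0 0 0 1;0 0 0 0 0 0 1;0 0 0 0 0 0 1"

```text
t: 3.23
tool_pos: [0.4682, -0.0581, 0.1054]
tcp_rot: [2.477, 1.93, 0.004]
force: [0.3, 0.1, 6.5]
finger_gap: 0.0194
gripper_force: 59.6
```

Run:
```python
from h import *
go([.467,-.0564,.104],-13.6)
```

```text
row [ 0.0071 -0.0078  0.007 ] [ 0.0028 -0.0017 -0.0123] pos [ 0.4682 -0.0581  0.1054] yaw -14.15 F [0.3  0.08 6.49] gap 0.0194 t 3.2333
```

>>> move_arm --plan "0 0 -0.05 0 0 0 1;0 0 -0.12 0 0 0 1;0 0 -0.22 0 0 0 1;0 0 -0.35 0 0 0 1;0 0 -0.48 0 0 0 1;0 0 -0.58 0 0 0 1;0 0 -0.63 0 0 0 1;0 0 -0.63 0 0 0 1"

```text
t: 3.9
tool_pos: [0.4679, -0.0585, 0.2323]
tcp_rot: [2.478, 1.93, 0.005]
force: [-0.5, -0.2, -2.8]
finger_gap: 0.0194
gripper_force: 59.3
```

Run:
```python
from h import *
C=np.array([.4995,.0958]); x=np.array([np.cos(np.radians(25.5)),np.sin(np.radians(25.5))])
t=C-x*.075; print(t); go([t[0],t[1],.23],25.5)
```

```text
[0.4318061  0.06351167]
row [ 0.5473 -0.3244  0.0116] [ 0.0045 -0.0009 -0.8817] pos [ 0.4679 -0.0585  0.2323] yaw -14.18 F [-0.49 -0.17 -2.77] gap 0.0194 t 3.9
```

>>> move_arm --plan "0.15 -0.08 0 0 0 -0.15 1;0.3 -0.16 0 0 0 -0.3 1;0.42 -0.24 0 0 0 -0.45 1;0.52 -0.28 0 0 0 -0.6 1;0.56 -0.3 0 0 0 -0.75 1;0.57 -0.3 0 0 0 -0.882 1;0.57 -0.3 0 0 0 -0.882 1;0.57 -0.3 0 0 0 -0.882 1"

```text
t: 4.57
tool_pos: [0.4361, 0.0666, 0.229]
tcp_rot: [-1.679, -2.654, 0.003]
force: [-0.3, 0.4, -2.0]
finger_gap: 0.0189
gripper_force: 59.4
```

Run:
```python
from h import *
go([.45,.072,.1985],25.5)
a=snap('top','top1');w=snap('wrist','w2');s=snap('side','s2')
cv2.imwrite('pics/top1c.png',cv2.resize(a['pixels'][110:230,280:450],None,fx=4.7,fy=4.7,interpolation=cv2.INTER_CUBIC))
```

```text
row [-0.0051  0.0747  0.1524] [-0.0025  0.0002 -0.0034] pos [0.4361 0.0666 0.229 ] yaw 25.35 F [-0.35  0.44 -2.03] gap 0.0189 t 4.5667
```

View pics/w2.png

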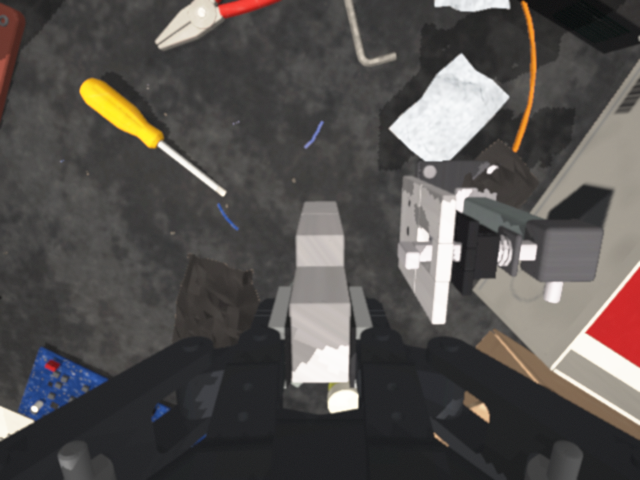

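The wrist view shows the held template at (320,300), upright and centred. The hung plate's top edge runs (446,190) to (438,322), the tip is near (412,258), and the pusher is at (480,250). I'll zoom in on the hook.

Run:
```python
from h import *
w=load('w2'); cv2.imwrite('pics/w2c.png',cv2.resize(w['pixels'][170:335,385:555],None,fx=3.6,fy=3.6,interpolation=cv2.INTER_CUBIC))
```

```text
(no output)
```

View pics/w2c.png

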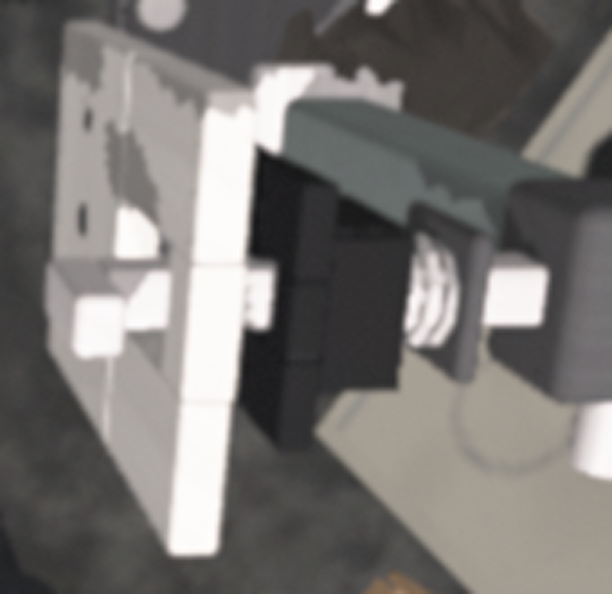

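The zoomed crop shows the tip's top face with corners (75,297) and (122,355). The plate's top face runs (203,105), (256,108), (217,553), (170,553), with the pusher a small gap behind it.

Run:
```python
from h import *
w=load('w2'); f=lambda c:(np.array(c,float)+.5)/3.6-.5+[385,170]
tip=plane(w,f([(75,297),(125,297),(122,355),(72,355)]),.174)
pl=plane(w,f([(203,105),(256,108),(217,553),(170,553)]),.172)
pu=plane(w,f([(338,190),(310,445)]),.172)
_,p,R=tool()
n=lambda a,b:np.linalg.norm(a-b)*1000
print('tip sz',n(tip[0],tip[1]),n(tip[1],tip[2]),'plate',n(pl[0],pl[1]),n(pl[1],pl[2]),n(pl[0],pl[3]))
d=pl[0]-pl[3]+pl[1]-pl[2]; yaw=np.degrees(np.arctan2(d[1],d[0]))-90; print('yaw',yaw)
for nm,q in(('tip',tip),('plate',pl),('pusherback',pu),('TCP',p[None])):
    print(nm,q.mean(0).round(4),'in tool xy rel TCP mm',((q-p)@R)[:,:2].round(4).tolist(), (((q-p)@R).mean(0)*1000).round(1))
# tab of spare, from wrist top: bright top edges
g=cv2.cvtColor(w['pixels'],cv2.COLOR_BGR2GRAY); m=np.zeros_like(g); m[340:395,280:365]=g[340:395,280:365]>215
q=np.argwhere(m)[:,::-1]; print(q.min(0),q.max(0)); W=plane(w,q,p[2]+.0306); print((((W-p)@R)*1000).min(0).round(1),(((W-p)@R)*1000).max(0).round(1))
```

```text
tip sz 7.641769200992368 9.324890149104636 plate 8.002769142340734 72.87257384724796 73.22326725925572
yaw 25.929728884915818
tip [0.4795 0.0903 0.174 ] in tool xy rel TCP mm [[0.0081, 0.0453], [0.0081, 0.053], [-0.0012, 0.0532], [-0.0012, 0.0454]] [ 3.4 49.2 55.6]
plate [0.4974 0.0954 0.172 ] in tool xy rel TCP mm [[0.0372, 0.0631], [0.0368, 0.0711], [-0.0361, 0.0718], [-0.036, 0.0641]] [ 0.5 67.5 57.6]
pusherback [0.5118 0.1057 0.172 ] in tool xy rel TCP mm [[0.0243, 0.0849], [-0.0172, 0.085]] [ 3.6 84.9 57.6]
TCP [0.4366 0.0662 0.2296] in tool xy rel TCP mm [[0.0, 0.0]] [0. 0. 0.]
[293 345] [357 394]
[-16.9 -10.6 -30.6] [  2.3  11.5 -30.6]
```

>>> move_arm --plan "0.005 0.02 0.05 0 0 0 1;0.009 0.04 0.1 0 0 0 1;0.009 0.06 0.14 0 0 0 1;0.009 0.06 0.156 0 0 0 1;0.009 0.06 0.156 0 0 0 1;0.009 0.06 0.156 0 0 0 1"

```text
t: 5.22
tool_pos: [0.4466, 0.0735, 0.1986]
tcp_rot: [-1.676, -2.657, 0.002]
force: [-0.8, -0.2, -2.5]
finger_gap: 0.0193
gripper_force: 59.4
```

Run:
```python
from h import *
s,p,R=tool(); print(p,s['force'],s['ft_torque'])
w=snap('wrist','w3'); P=cloud(w); Q=(P-p)@R
# wrist depth: tab top & shoulder
m=(abs(Q[...,1])<9)&(abs(Q[...,0])<40)&(Q[...,2]<.05)&(Q[...,2]>-.045)
z=Q[m]; h,e=np.histogram(z[:,2],bins=np.arange(-.045,.05,.003)); print(list(zip(e.round(3),h)))
t=z[z[:,2]<-.024]; print('tab top x',np.percentile(t[:,0],[1,50,99]),np.median(t[:,2]))
cv2.imwrite('pics/w3c.png',w['pixels'][150:450,230:580])
sd=snap('side','s3'); cv2.imwrite('pics/s3c.png',cv2.resize(sd['pixels'][190:330,220:360],None,fx=4,fy=4,interpolation=cv2.INTER_CUBIC))
```

```text
[0.44662    0.07345419 0.19855492] [-0.76695039 -0.20688486 -2.46390613] [ 0.01033877 -0.02633397 -0.00149332]
[(np.float64(-0.045), np.int64(769)), (np.float64(-0.042), np.int64(298)), (np.float64(-0.039), np.int64(948)), (np.float64(-0.036), np.int64(308)), (np.float64(-0.033), np.int64(3636)), (np.float64(-0.03), np.int64(1616)), (np.float64(-0.027), np.int64(508)), (np.float64(-0.024), np.int64(453)), (np.float64(-0.021), np.int64(428)), (np.float64(-0.018), np.int64(396)), (np.float64(-0.015), np.int64(361)), (np.float64(-0.012), np.int64(341)), (np.float64(-0.009), np.int64(304)), (np.float64(-0.006), np.int64(213)), (np.float64(-0.003), np.int64(128)), (np.float64(0.0), np.int64(129)), (np.float64(0.003), np.int64(116)), (np.float64(0.006), np.int64(1518)), (np.float64(0.009), np.int64(113)), (np.float64(0.012), np.int64(82)), (np.float64(0.015), np.int64(75)), (np.float64(0.018), np.int64(70)), (np.float64(0.021), np.int64(87)), (np.float64(0.024), np.int64(2322)), (np.float64(0.027), np.int64(3385)), (np.float64(0.03), np.int64(4756)), (np.float64(0.033), np.int64(1310)), (np.float64(0.036), np.int64(1642)), (np.float64(0.039), np.int64(1363)), (np.float64(0.042), np.int64(863)), (np.float64(0.045), np.int64(714))]
tab top x [-0.01186757  0.00785783  0.01719621] -0.030612650738986672
```

View pics/w3c.png

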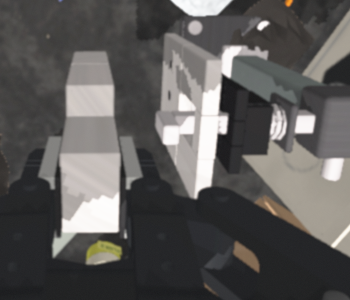

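View pics/s3c.png

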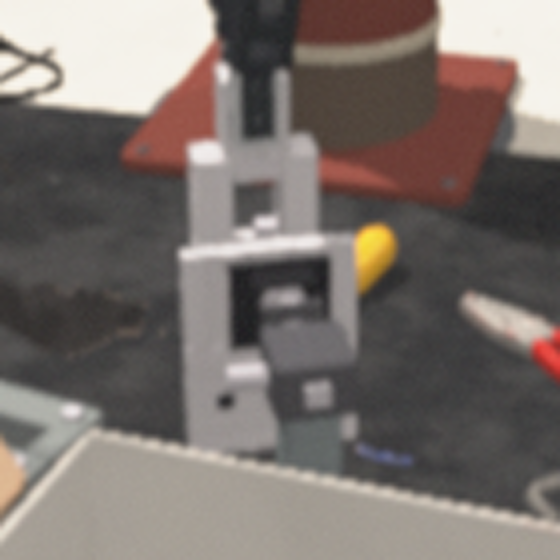

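The wrist crop shows the template upright in the fingers, in front of the tip at (170,125). The side crop shows the tip at (262,225) inside the eye opening, so the eye is lined up. Tab-top height (30.6 mm above the TCP) and shoulder height match the grasp.

>>> move_arm --plan "0 0.04 0 0 0 0 1;0 0.08 0 0 0 0 1;0 0.12 0 0 0 0 1;0 0.15 0 0 0 0 1;0 0.17 0 0 0 0 1;0 0.18 0 0 0 0 1;0 0.18 0 0 0 0 1"

```text
t: 5.9
tool_pos: [0.4796, 0.0893, 0.1987]
tcp_rot: [1.676, 2.657, -0.001]
force: [0.1, 0.3, -2.7]
finger_gap: 0.0191
gripper_force: 59.4
```

>>> move_arm --plan "0 0.01 0 0 0 0 1;0 0.02 0 0 0 0 1;0 0.03 0 0 0 0 1;0 0.04 0 0 0 0 1;0 0.05 0 0 0 0 1;0 0.055 0 0 0 0 1;0 0.055 0 0 0 0 1;0 0.055 0 0 0 0 1"

```text
t: 6.57
tool_pos: [0.4893, 0.0939, 0.1989]
tcp_rot: [1.676, 2.657, 0.0]
force: [-0.5, 0.4, -3.8]
finger_gap: 0.0189
gripper_force: 59.5
```

Run:
```python
from h import *
s,p,R=tool(); print(p,'F tool',(R.T@s['force']).round(2),'T',s['ft_torque'].round(3))
d=p-np.array([.44662,.07345,.19855]); print('adv tool mm',(R.T@d*1000).round(2))
```

```text
[0.48928283 0.09392409 0.19893539] F tool [ 0.58 -0.3   3.76] T [ 0.06  -0.007 -0.003]
adv tool mm [ 0.09 47.32 -0.38]
```

>>> move_arm --plan "0 0.005 0 0 0 0 1;0 0.01 0 0 0 0 1;0 0.01 0 0 0 0 1;0 0.01 0 0 0 0 1"

```text
t: 6.9
tool_pos: [0.4911, 0.0948, 0.1989]
tcp_rot: [1.676, 2.657, 0.0]
force: [1.4, 0.3, -3.4]
finger_gap: 0.0191
gripper_force: 59.5
```

>>> move_arm --plan "0 0.0025 0 0 0 0 1;0 0.005 0 0 0 0 1;0 0.005 0 0 0 0 1;0 0.005 0 0 0 0 1"

```text
t: 7.23
tool_pos: [0.4919, 0.0952, 0.1989]
tcp_rot: [1.676, 2.657, -0.0]
force: [-0.7, 0.0, -3.5]
finger_gap: 0.0192
gripper_force: 59.5
```

```bash
cat > st.py <<'E'
from h import *
s,p,R=tool(); print(p,'F tool',(R.T@s['force']).round(2),'T',s['ft_torque'].round(3))
d=p-np.array([.44662,.07345,.19855]); print('adv tool mm',(R.T@d*1000).round(2))
E
python3 st.py
```

```text
[0.4919258  0.09519487 0.19891407] F tool [ 0.3  -0.62  3.48] T [-0.053  0.068 -0.063]
adv tool mm [ 0.1  50.25 -0.37]
```

>>> move_arm --plan "0 0.0025 0 0 0 0 1;0 0.005 0 0 0 0 1;0 0.005 0 0 0 0 1;0 0.005 0 0 0 0 1"

```text
t: 7.57
tool_pos: [0.4923, 0.0954, 0.1987]
tcp_rot: [-1.676, -2.657, 0.002]
force: [-3.9, -2.3, -1.2]
finger_gap: 0.0193
gripper_force: 59.6
```

```bash
python3 st.py
```

```text
[0.492342   0.09540885 0.19872193] F tool [-0.35 -4.5   1.18] T [-0.403  1.044 -0.035]
adv tool mm [ 0.12 50.72 -0.23]
```

>>> move_arm --plan "0 0.002 0 0 0 0 1;0 0.005 0 0 0 0 1;0 0.005 0 0 0 0 1;0 0.005 0 0 0 0 1"

```text
t: 7.9
tool_pos: [0.4931, 0.0957, 0.1987]
tcp_rot: [-1.676, -2.656, 0.002]
force: [-4.6, -2.6, -0.4]
finger_gap: 0.0194
gripper_force: 59.7
```

```bash
python3 st.py
```

```text
[0.4931466  0.09573528 0.1986847 ] F tool [-0.39 -5.31  0.43] T [-0.523  1.383 -0.085]
adv tool mm [ 0.07 51.59 -0.21]
```

>>> move_arm --plan "0 0.002 0 0 0 0 1;0 0.005 0 0 0 0 1;0 0.005 0 0 0 0 1;0 0.005 0 0 0 0 1"

```text
t: 8.23
tool_pos: [0.4937, 0.096, 0.1985]
tcp_rot: [-1.675, -2.656, 0.003]
force: [-7.1, -3.0, -0.3]
finger_gap: 0.0194
gripper_force: 59.8
```

```bash
python3 st.py
```

```text
[0.49367054 0.09602283 0.1985462 ] F tool [ 0.41 -7.72  0.35] T [-0.712  1.7   -0.114]
adv tool mm [ 0.11 52.18 -0.12]
```

>>> move_arm --plan "0 0.002 0 0 0 0 1;0 0.005 0 0 0 0 1;0 0.005 0 0 0 0 1;0 0.005 0 0 0 0 1"

```text
t: 8.57
tool_pos: [0.4942, 0.0963, 0.1984]
tcp_rot: [-1.675, -2.655, 0.004]
force: [-8.8, -3.6, 0.1]
finger_gap: 0.0189
gripper_force: 59.9
```

>>> move_arm --plan "0 0.002 0 0 0 0 1;0 0.0045 0 0 0 0 1;0 0.0045 0 0 0 0 1;0 0.0045 0 0 0 0 1"

```text
t: 8.9
tool_pos: [0.4947, 0.0965, 0.1983]
tcp_rot: [-1.675, -2.655, 0.005]
force: [-9.0, -3.5, 0.6]
finger_gap: 0.019
gripper_force: 60.0
```

```bash
python3 st.py
```

```text
[0.49471354 0.09647592 0.19833767] F tool [ 0.67 -9.64 -0.56] T [-1.007  2.423 -0.138]
adv tool mm [ 8.000e-02  5.332e+01 -1.000e-02]
```

>>> move_arm --plan "0 0.002 0 0 0 0 1;0 0.005 0 0 0 0 1;0 0.005 0 0 0 0 1;0 0.005 0 0 0 0 1"

```text
t: 9.23
tool_pos: [0.4952, 0.0967, 0.1982]
tcp_rot: [-1.675, -2.654, 0.006]
force: [-11.4, -4.5, 2.6]
finger_gap: 0.0192
gripper_force: 60.1
```

```bash
python3 st.py
```

```text
[0.49524902 0.09669872 0.1981835 ] F tool [  0.82 -12.25  -2.57] T [-1.148  2.815 -0.167]
adv tool mm [ 0.06 53.9   0.09]
```

>>> move_arm --plan "0 0.002 0 0 0 0 1;0 0.0035 0 0 0 0 1;0 0.0035 0 0 0 0 1;0 0.0035 0 0 0 0 1"

```text
t: 9.57
tool_pos: [0.4956, 0.0968, 0.1981]
tcp_rot: [-1.675, -2.654, 0.007]
force: [-12.6, -5.4, 2.5]
finger_gap: 0.0189
gripper_force: 60.2
```

```bash
python3 st.py
python3 - <<'E'
from h import *
w=snap('wrist','w4'); cv2.imwrite('pics/w4c.png',cv2.resize(w['pixels'][150:450,230:500],None,fx=2,fy=2))
E
```

```text
[0.49559919 0.09683645 0.19813436] F tool [  0.5 -13.7  -2.4] T [-1.319  3.094 -0.155]
adv tool mm [4.000e-02 5.428e+01 1.000e-01]
```

View pics/w4c.png

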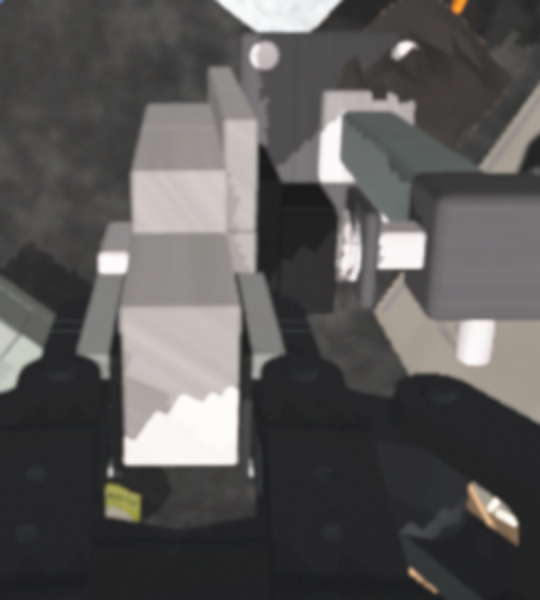

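The view shows the template flat against the wide plate, which is flat on the pusher. The tip, at (112,260), is just in front of the template. The force is about 13 N, so I'll lower it in steps.

>>> move_arm --plan "0 0 0.008 0 0 0 1;0 0 0.016 0 0 0 1;0 0 0.024 0 0 0 1;0 0 0.032 0 0 0 1;0 0 0.032 0 0 0 1"

```text
t: 10.03
tool_pos: [0.4957, 0.0965, 0.1915]
tcp_rot: [-1.675, -2.654, 0.007]
force: [-10.9, -5.3, -0.9]
finger_gap: 0.0194
gripper_force: 60.0
```

```bash
python3 st.py
```

```text
[0.4956956  0.09653995 0.19145405] F tool [ -0.07 -12.1    0.94] T [-1.42   2.665 -0.164]
adv tool mm [-0.26 54.28  6.78]
```

>>> move_arm --plan "0 0 0.008 0 0 0 1;0 0 0.016 0 0 0 1;0 0 0.024 0 0 0 1;0 0 0.032 0 0 0 1;0 0 0.04 0 0 0 1;0 0 0.046 0 0 0 1;0 0 0.046 0 0 0 1"

```text
t: 10.62
tool_pos: [0.4957, 0.0964, 0.1823]
tcp_rot: [-1.676, -2.654, 0.008]
force: [-10.1, -6.5, 0.1]
finger_gap: 0.0194
gripper_force: 60.1
```

```bash
python3 st.py
```

```text
[0.49566479 0.09642985 0.18227782] F tool [ -1.52 -11.9   -0.06] T [-1.433  2.569 -0.156]
adv tool mm [-0.34 54.25 15.96]
```

>>> move_arm --plan "0 0 0.004 0 0 0 1;0 0 0.008 0 0 0 1;0 0 0.012 0 0 0 1;0 0 0.012 0 0 0 1"

```text
t: 10.95
tool_pos: [0.4957, 0.0964, 0.18]
tcp_rot: [-1.676, -2.654, 0.007]
force: [-11.9, -6.3, 1.4]
finger_gap: 0.0192
gripper_force: 60.3
```

```bash
python3 st.py
```

```text
[0.49567766 0.09643675 0.18000351] F tool [ -0.62 -13.46  -1.36] T [-1.457  2.693 -0.181]
adv tool mm [-0.34 54.28 18.24]
```

>>> move_arm --plan "0 0 0.003 0 0 0 1;0 0 0.006 0 0 0 1;0 0 0.006 0 0 0 1"

```text
t: 11.2
tool_pos: [0.4958, 0.0964, 0.1794]
tcp_rot: [-1.676, -2.653, 0.007]
force: [-15.4, -7.2, 8.2]
finger_gap: 0.019
gripper_force: 61.0
```

```bash
python3 st.py
```

```text
[0.49575174 0.09643946 0.17941121] F tool [  0.15 -17.03  -8.1 ] T [-1.666  3.367 -0.16 ]
adv tool mm [-0.37 54.35 18.84]
```

>>> move_arm --plan "0 -0.004 0 0 0 0 1;0 -0.006 0 0 0 0 1;0 -0.006 0 0 0 0 1"

```text
t: 11.45
tool_pos: [0.4956, 0.0964, 0.1794]
tcp_rot: [-1.676, -2.655, 0.004]
force: [-9.1, -5.7, 1.4]
finger_gap: 0.0189
gripper_force: 60.2
```

```bash
python3 st.py
```

```text
[0.49555731 0.09635556 0.17939225] F tool [ -1.18 -10.69  -1.34] T [-1.232  2.106 -0.213]
adv tool mm [-0.36 54.09 18.98]
```

>>> move_arm --plan "0 0 0 0 0 0 0.45;0 0 0 0 0 0 0.4;0 0 0 0 0 0 0.35;0 0 0 0 0 0 0.3;0 0 0 0 0 0 0.3;0 0 0 0 0 0 0.3"

```text
t: 11.95
tool_pos: [0.4972, 0.0978, 0.18]
tcp_rot: [1.675, 2.657, 0.001]
force: [0.3, 0.9, 0.6]
finger_gap: 0.0302
gripper_force: 0.0
```

```bash
python3 st.py
python3 - <<'E'
from h import *
w=snap('wrist','w5'); cv2.imwrite('pics/w5c.png',cv2.resize(w['pixels'][150:450,230:500],None,fx=2,fy=2))
E
```

```text
[0.49723045 0.09780769 0.18003981] F tool [ 0.7   0.71 -0.62] T [-0.011  0.027 -0.021]
adv tool mm [ 0.16 56.15 18.57]
```

View pics/w5c.png

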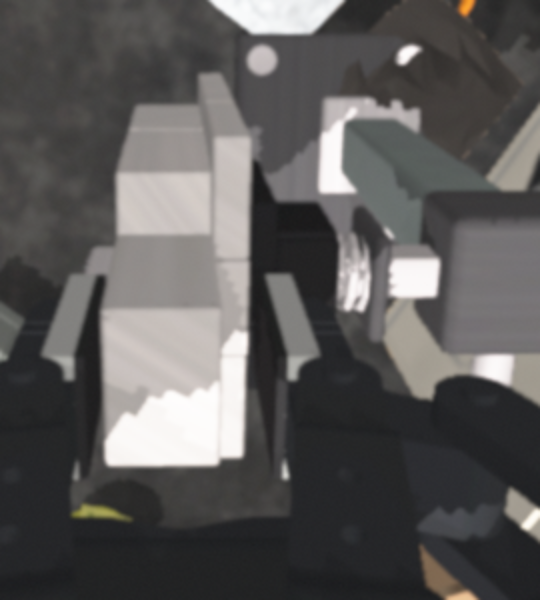

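The template now stands freely on the bar, flat against the wide plate and held by the spring. The fingers are clear on both sides with no contact force, so I'll withdraw straight up.

>>> move_arm --plan "0 -0.01 -0.02 0 0 0 0.3;0 -0.01 -0.08 0 0 0 0.3;0 -0.01 -0.2 0 0 0 0.3;0 -0.01 -0.35 0 0 0 0.3;0 -0.01 -0.5 0 0 0 0.3;0 -0.01 -0.6 0 0 0 0.3;0 -0.01 -0.6 0 0 0 0.3;0 -0.01 -0.6 0 0 0 0.3"

```text
t: 12.67
tool_pos: [0.4955, 0.0967, 0.3009]
tcp_rot: [1.675, 2.656, 0.003]
force: [-0.1, 0.4, -0.5]
finger_gap: 0.0298
gripper_force: 0.0
```

```bash
python3 st.py
python3 - <<'E'
from h import *
w=snap('wrist','w6');P=cloud(w);s,p,R=tool();Q=(P-p)@R
for n,lo,hi in(('tab top',.205,.215),('level 172',.166,.177)):
    m=(P[...,2]>lo)&(P[...,2]<hi)&(abs(Q[...,0])<.045)&(abs(Q[...,1])<.03); q=Q[m]; print(n,len(q),np.percentile(q,[1,50,99],axis=0).round(4).tolist(),np.median(P[m][:,2]))
    if len(q)>5: print(cv2.minAreaRect((q[:,:2]*1000).astype(np.float32)))
E
```

```text
[0.49549861 0.09672689 0.30093377] F tool [0.46 0.06 0.48] T [-0.017  0.053  0.039]
adv tool mm [-5.0000e-02  5.4400e+01 -1.0224e+02]
tab top 1417 [[-0.0126, -0.0119, 0.0885], [0.0027, -0.0023, 0.09], [0.0166, 0.0074, 0.0935]] 0.2096910315116475
((1.8371152877807617, -2.0787620544433594), (29.856441497802734, 19.807748794555664), 0.744141697883606)
level 172 2514 [[-0.0362, -0.0193, 0.1248], [0.0085, 0.0125, 0.1282], [0.036, 0.0295, 0.1328]] 0.17149399188038456
((2.2838010787963867, 9.249591827392578), (52.33592987060547, 69.10130310058594), 51.136390686035156)
```

```bash
python3 -c "
from h import *
print(env.job_done())"
```

```text
the job is handed in; nothing more can be done
None
```

The narrow template hangs on the hook in front of the wide one, let go and with the gripper clear; the last depth check showed it square and at the right height. The job is handed in, but no verdict came back.

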